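Peel the top tray off the nest and hold it up for a photograph

ROBOT

A 6-joint arm with a two-finger parallel gripper is mounted at the origin on a cart in front of the work surface, level with it; the furniture and walls round the work are solid. World frame = base frame: x ahead of the robot, y to its left, z up, the work surface at z = 0. Lengths are in m, angles in rad, forces in N, time in s.
With the tool pointing down it reaches from about 0.3 to 0.775 m from the base axis. Payload 14.6 kg.
Tool frame: the origin (TCP) lies midway between the tips of the shut fingers; the grasp point (between the pads) lies 19 mm behind it (ctrl.grip_depth is the z of the grasp point in the tool frame, in m); z points along the fingers, y is the line along which they close (so a half turn about z gives the same grasp; the last joint's range is limited). The gripper opens to 94 mm and grips with 3 to 60 N. Pads are 16 mm wide; open, the fingers measure 119 mm over their backs; the gripper's body (75 mm by 177 mm) begins 78 mm behind the grasp point.
Start: joints at [-0.067, 0.3, 1.521, -0, 1.321, -0.067], TCP at [0.55, -0, 0.205] pointing down, gripper open.
Joint ranges: [-3.03, 3.03], [-0.79, 2.21], [0.23, 2.52], [-1.04, 4.18], [0, 3.07], [-2.55, 2.55]. Speed limits (rad/s): [2.22, 2.22, 2.57, 3.14, 3.14, 3.14].

INTERFACE

Orientations are given as [roll, pitch, yaw] about the fixed x, y, z axes, in that order (R = Rz(yaw) Ry(pitch) Rx(roll)).
In Python, from station import ctrl gives the robot as it stands. The module is installed in compiled form; this text tells all that it offers.
- The arm moves only by the tool carry_out, never from a script. Its argument "commands" is a list of rows, each a list of 3 entries, a list of its own where there are three numbers: the closure, from 0 (fully open) to 1 (shut), then the shift along the tool's x, y, z in mm, then the turn, a rotation vector about the tool's x, y, z in rad. In form: [[gripper, [tx, ty, tz], [wx, wy, wz]], ...]. A call has 1 to 10 rows; each row shifts and turns the commanded pose from where the row before left it, along the tool's axes as they then stand; what a row does not reach is not made up. A row lasts 1/8 s, in which the tool goes at most 62.5 mm and 10.7 degrees, less where a joint would pass 70% of its speed; a pose out of reach is approached as far as the arm can. A call with a gripper value outside its range is refused whole. The fingers move at their own pace and stop on an object; "squeeze" is the grip in N (left out, the last holds). Time passes only in rows, so rows that do not move let the fingers close. It gives the time, the measured TCP pose, the force, the opening and the grip force at its end, in the units of the state.
- ctrl.get_obs(): the state, without advancing time (a new reading comes with each control period).
- ctrl.camera(name): name is "scene" or "side" or "wrist"; returns a dict with "img" (420x560x3 uint8, blue, green, red), "camera_matrix" (3x3 intrinsics, pixels), "k1" (the pictures are not rectified: a ray, as slopes to the right and down, at radius r is drawn at 1 + k1 r^2 times it, then the intrinsics apply), "rvec" (rotation vector, rad) and "tvec" (3), from world to camera coordinates, as OpenCV has them. Camera axes: x right, y down, z forward; pixel columns grow to the right and rows downward; lengths in m; the calibration is good to about 2 mm. A picture is of the moment at which its call begins. There is no depth.
- ctrl.hand_in(): hands the job in; it is judged then, once.
Trained networks look in the newest picture that a camera, given by its name, has taken for a name from the list of things; names that differ only in an ending like _2 or _b are one class to them, and where a whole thing is asked for, a point or a joint stands for the part that bears it (a point fixed in the world has none). Each returns a list of dicts, best first, with "score" (0 to 1); they miss things now and then, are a little off and sometimes report something else, mostly with a low value. They report only what shows in the picture. A call takes as long as a camera call.
- ctrl.outline_of(thing, camera): "region" (420x560 bool, what is visible of it).
- ctrl.place_of(thing, camera): "at" ([x, y, z] in m, in world coordinates, good to about 4 mm: a listed point, or the origin of a listed thing).
The state is a dict: "time_s": time; "qpos": joint angles; "joint_vel": joint speeds; "tau": joint torques, N m; "ee_pos": TCP position; "eef_rot": TCP orientation; "force": force on the tool from outside, world axes, zero at the start; "moment": the same for the moment, N m; "grip_width": finger opening in m; "grip_force": force on a finger pad.
Only numpy, scipy, OpenCV 4.12 (cv2) and the standard library are available. Lean on these libraries where they do the work, as an engineer would, in place of code of your own. Each camera call takes 0.05 s, during which the arm holds its last target. There are 200 camera calls.

TASK

Push the sliding bed with its nest of white trays straight back along the rails until you feel it sit against the end stop. Then peel the top tray off the nest by the upright grip on its corner: raise that corner first while the opposite corner stays down, rather than pulling the tray straight up. Finish holding the tray still and level in the gripper, centred a hand's breadth or two above the closed notebook and touching nothing else, with the bed still back against its stop and the other things left where they were.

Things in the scene. Friction and masses are not known exactly. Their poses are not given: they have to be found in the camera images.
- holder: fixed aluminium base plate 215 x 164 x 8 mm on the worktop, a guide rail along each long side. Origin at the centre of its underside; its +x axis points along the rails to the end stop, away from the robot. The rails' hold-down lips (top 20 mm above the worktop, x = -83 to +103 mm) keep the bed straight and down.
- stop: fixed end stop, an aluminium block 14 x 110 x 22 mm across the rails on the base plate; where along the rails it is clamped varies by about 12 mm. Origin at the bottom centre of the face that looks at the bed; axes as the holder.
- bed_front (a point): middle of the robot-side face of the bed's upright push plate, 36 mm above the worktop. Plate 60 mm wide, 6 mm thick, 8 to 50 mm above the worktop. The bed is a loose steel slab 160 x 140 x 6 mm (0.5 kg) between the rails; it starts 20 to 60 mm short of the stop, slides with about 3 to 8 N of friction and stops hard.
- bed_rear (a point): middle of the bed's rear edge, 11 mm above the worktop, 160 mm behind the push plate's front face; this edge meets the end stop. Axes as the bed, +x to the stop. Four spring pads on posts on the bed (tops 47 mm above the worktop, 62 mm either side of the middle) press on the top tray's long sides with about 4 N each and hold it by friction over 6 mm of height.
- tray: top tray of the nest, plain white plastic, loose, 60 g: rim 130 (x) x 96 (y) x 8 mm, well reaching 12 mm below the rim's underside. Origin at the centre of the rim's underside, at first 42 mm above the worktop; z up, +x along the rails away from the robot. Stuck by the spring pads. The two trays below it are clamped to the bed.
- tray_grip (a point): where to hold the tray: on its upright white corner fin, 10 mm thick, 28 mm long, 40 mm high, standing on the rim at tray x = -60, y = +43 mm (near left seen from the robot). Its length runs along tray (-1, +1, 0), so it is pinched across (1, 1, 0). The point is on the fin's middle plane, 24 mm above the rim's top, 16 mm below the fin's top. Axes as the tray.
- near_corner (a point): underside of the tray's rim at the corner with the grip, tray x = -65, y = +48 mm.
- far_corner (a point): underside of the tray's rim at the opposite corner, tray x = +65, y = -48, z = 0 mm.
- notebook: closed blue notebook 210 x 152 x 14 mm lying on the worktop to the right of the holder; origin at the centre of its underside.
- vial: screw-cap sample bottle, 35 mm across and 72 mm high, a bystander; origin at the centre of its underside.
- crucible: white crucible, 44 mm across and 36 mm high, a bystander; origin at the centre of its underside.
- timer: small white bench timer 62 x 66 x 18 mm, a bystander; origin at the centre of its underside.

How it is judged:
On the way, in this order (a step that is already met when the one before it is completed fails the run):
1. the bed sits against the end stop (x of bed_rear in the frame of stop above -0.003 m and z of near_corner in the frame of bed_rear below 0.036 m), for 0.1 s.
2. the grip's corner of the tray is raised at least 14 mm while the opposite corner is still down in the nest (within 6 mm) (z of near_corner in the frame of bed_rear above 0.045 m and z of far_corner in the frame of bed_rear below 0.037 m and contact force between the fingers and tray above 1 N), for 0.1 s.
At the end, for the whole second after the job is handed in: the tray is held in the gripper, its origin 85 to 320 mm above the worktop, within 35 mm horizontally of the notebook's centre, tilted less than 15 degrees, still and off the notebook; the bed's rear edge is within 8 mm of the end stop (height (world z) of tray between 0.085 and 0.32 m and horizontal distance between tray and notebook below 0.035 m and angle between tray's own z axis and vertical below 0.26 rad and linear speed of tray below 0.03 m/s and contact force between the fingers and tray above 1 N and contact force between tray and notebook below 0.1 N and x of bed_rear in the frame of stop above -0.008 m); the arm keeps its last pose, push and grip.
It fails at once if the notebook, vial, crucible or timer is displaced by more than 20 mm (distance of any of notebook, vial, crucible, timer from where it was at the start of the episode above 0.02 m).
It also fails if it takes over 64 s, if anything falls off the work surface, if the arm or the gripper's body presses on something with over 40 N, if the wrist force passes 120 N, or if a joint passes its speed limit or range.

## Working session

There is one attempt and no reset: what is moved stays moved. The work goes in short steps, Python scripts to look and compute and a tool call to move; the robot and the scene stay as the last step left them, time stands still between calls to the robot, and variables do not carry over. Pictures are saved under pics/ and viewed, at most 10 in all, crops included, and the job is handed in when it is done.

Besides the shell and the picture viewer there is one more tool, called after ">>>" as name([rows], argument=value, ...), one row to a line, values as JSON. carry_out: Moves the arm, as the interface text tells. Its arguments: {"type":"object","properties":{"commands":{"type":"array","items":{"type":"array"}},"squeeze":{"type":"number"}},"required":["commands"]}

```bash
mkdir -p pics
python3 - <<'E'
from station import ctrl
import cv2,numpy as np
ims=[]
for c in ["scene","side"]:
    d=ctrl.camera(c); ims.append(d["img"]); cv2.imwrite(f"pics/{c}0.png",d["img"])
    for t in ["holder","stop","bed_front","bed_rear","tray","tray_grip","near_corner","far_corner","notebook","vial","crucible","timer"]:
        r=ctrl.place_of(t,c); print(c,t,[(np.round(x["at"],3).tolist(),round(x["score"],2)) for x in r[:2]])
o=ctrl.get_obs();print(o["time_s"],o["ee_pos"],o["eef_rot"],o["grip_width"],ctrl.grip_depth)
E
```

```text
scene holder [([0.554, 0.103, 0.003], 0.76), ([0.518, 0.112, 0.043], 0.69)]
scene stop [([0.643, 0.089, 0.008], 0.44)]
scene bed_front [([0.437, 0.125, 0.035], 0.76), ([0.463, 0.163, 0.074], 0.33)]
scene bed_rear [([0.595, 0.099, 0.008], 0.62)]
scene tray [([0.515, 0.114, 0.041], 0.71), ([0.553, 0.105, -0.001], 0.71)]
scene tray_grip [([0.46, 0.165, 0.076], 0.87)]
scene near_corner [([0.462, 0.17, 0.046], 0.82), ([0.643, 0.091, 0.008], 0.35)]
scene far_corner [([0.568, 0.05, 0.045], 0.74)]
scene notebook [([0.483, -0.431, -0.001], 0.83)]
scene vial [([0.742, -0.232, -0.001], 0.78)]
scene crucible [([0.714, -0.34, 0.0], 0.56), ([0.594, 0.1, 0.008], 0.51)]
scene timer [([0.466, 0.288, 0.002], 0.72)]
side holder [([0.557, 0.106, 0.001], 0.8), ([0.594, 0.098, 0.009], 0.71)]
side stop []
side bed_front [([0.437, 0.13, 0.038], 0.77), ([0.642, 0.085, 0.005], 0.71)]
side bed_rear [([0.593, 0.1, 0.01], 0.65)]
side tray [([0.514, 0.111, 0.042], 0.64)]
side tray_grip [([0.466, 0.165, 0.074], 0.78)]
side near_corner [([0.459, 0.17, 0.04], 0.72)]
side far_corner [([0.568, 0.048, 0.04], 0.79)]
side notebook [([0.478, -0.43, 0.003], 0.97)]
side vial [([0.743, -0.234, -0.003], 0.79)]
side crucible [([0.72, -0.34, -0.0], 0.72)]
side timer [([0.468, 0.285, -0.002], 0.91)]
1.3 [ 5.49999542e-01 -9.63340322e-06  2.05446567e-01] [3.14157326e+00 3.04372696e-05 1.57082409e+00] 0.09413029303735508 -0.0188
```

View pics/scene0.png

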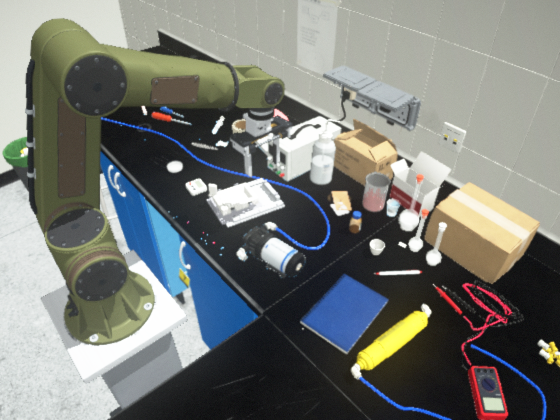

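View pics/side0.png

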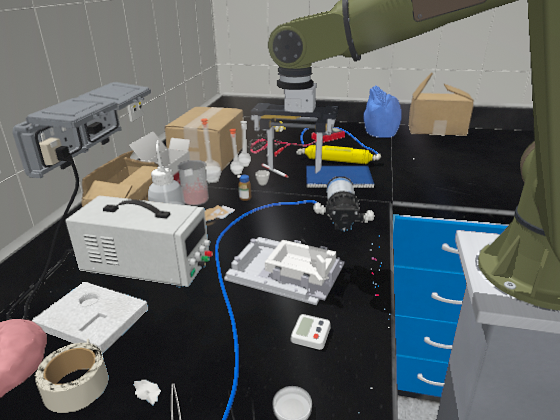

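The scene picture shows the holder with its nest near (245,200), the notebook at (345,312), and a motor-like part between them at (275,250). The side picture confirms it, with the holder at (285,268) and the timer at (310,331). The networks agree on all of this; the rail yaw is about -0.19.

```bash
cat > h.py <<'E'
from station import ctrl
import numpy as np
from scipy.spatial.transform import Rotation as R
def to(p,yaw,tilt=None):
    """tool-frame shift (mm, after the turn) and turn to reach TCP p, tool y along world yaw"""
    o=ctrl.get_obs(); A=R.from_euler('xyz',o["eef_rot"])
    B=tilt if tilt is not None else R.from_euler('xyz',[np.pi,0,np.pi/2+yaw])
    d=np.array(p)-o["ee_pos"]
    print("t",o["time_s"],"turn",(A.inv()*B).as_rotvec().round(3),"shift before turn",(A.inv().apply(d)*1e3).round(1),"after turn",(B.inv().apply(d)*1e3).round(1))
E
python3 -c "
from h import *
to([.378,.138,.205],-.19)"
```

```text
t 1.3 turn [0.   0.   0.19] shift before turn [ 138.  -172.     0.4] after turn [ 103.  -195.     0.4]
```

>>> carry_out([
  [1,[35,-43,0],[0,0,0]],
  [1,[35,-43,0],[0,0,0]],
  [1,[34,-43,0],[0,0,0]],
  [1,[34,-43,0],[0,0,0]],
  [1,[0,0,30],[0,0,0.1]],
  [1,[0,0,40],[0,0,0.09]],
  [1,[0,0,40],[0,0,0]],
  [1,[0,0,0],[0,0,0]],
], squeeze=20)

```text
time_s: 2.3
ee_pos: [0.3767, 0.1377, 0.094]
eef_rot: [-3.138, 0.002, 1.381]
force: [0.4, 0.7, 0.3]
grip_width: 0.0172
grip_force: 0.0
```

Run:
```python
from h import *
import cv2
d=ctrl.camera("wrist"); cv2.imwrite("pics/w1.png",d["img"])
for t in ["bed_front","tray_grip","near_corner","far_corner","bed_rear"]:
    print(t,[(np.round(x["at"],3).tolist(),round(x["score"],2)) for x in ctrl.place_of(t,"wrist")[:2]])
to([.378,.138,.03],-.19)
```

```text
bed_front [([0.44, 0.126, 0.035], 0.91)]
tray_grip [([0.467, 0.163, 0.077], 0.66)]
near_corner [([0.459, 0.171, 0.04], 0.69)]
far_corner [([0.57, 0.053, 0.044], 0.84)]
bed_rear []
t 2.6 turn [ 0.002 -0.001  0.   ] shift before turn [-0.4 -0.8 66.7] after turn [-0.3 -0.6 66.7]
```

View pics/w1.png

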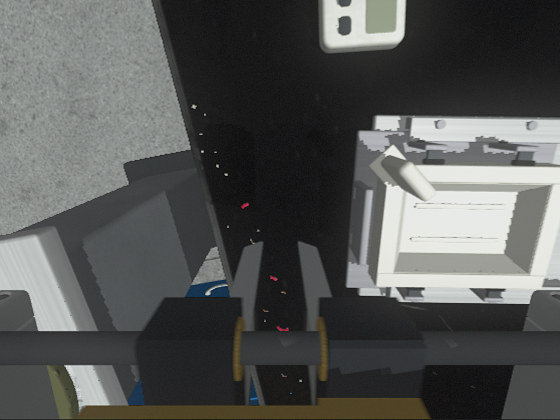

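The wrist picture shows the push plate at (366,228), the fin at (405,175), and the rails parallel to the picture rows, so the yaw is right. Next I go down and advance.

>>> carry_out([
  [1,[0,0,34],[0,0,0]],
  [1,[0,0,30],[0,0,0]],
  [1,[0,15,0],[0,0,0]],
  [1,[0,15,0],[0,0,0]],
  [1,[0,8,0],[0,0,0]],
  [1,[0,5,0],[0,0,0]],
  [1,[0,5,0],[0,0,0]],
  [1,[0,5,0],[0,0,0]],
  [1,[0,5,0],[0,0,0]],
  [1,[0,5,0],[0,0,0]],
])

```text
time_s: 3.85
ee_pos: [0.4388, 0.1262, 0.0314]
eef_rot: [-3.139, 0.001, 1.381]
force: [-10.0, 1.4, 6.7]
grip_width: 0.0005
grip_force: 4.9
```

>>> carry_out([
  [1,[0,5,0],[0,0,0]],
  [1,[0,5,0],[0,0,0]],
  [1,[0,5,0],[0,0,0]],
  [1,[0,5,0],[0,0,0]],
  [1,[0,4,0],[0,0,0]],
  [1,[0,3,0],[0,0,0]],
])

```text
time_s: 4.6
ee_pos: [0.4653, 0.1211, 0.0314]
eef_rot: [-3.139, 0.001, 1.381]
force: [-10.1, 1.6, 7.9]
grip_width: 0.0004
grip_force: 5.0
```

>>> carry_out([
  [1,[0,3,0],[0,0,0]],
  [1,[0,3,0],[0,0,0]],
  [1,[0,2,0],[0,0,0]],
])

```text
time_s: 4.97
ee_pos: [0.4731, 0.1196, 0.0314]
eef_rot: [-3.139, 0.001, 1.381]
force: [-9.0, 2.2, 7.6]
grip_width: 0.0004
grip_force: 4.9
```

>>> carry_out([
  [1,[0,2,0],[0,0,0]],
  [1,[0,2,0],[0,0,0]],
])

```text
time_s: 5.22
ee_pos: [0.4737, 0.1194, 0.0313]
eef_rot: [-3.131, 0.002, 1.381]
force: [-43.5, 8.9, 36.5]
grip_width: 0.0005
grip_force: 22.8
```

>>> carry_out([
  [1,[0,2,0],[0,0,0]],
])

```text
time_s: 5.35
ee_pos: [0.4737, 0.1194, 0.0313]
eef_rot: [-3.126, 0.003, 1.381]
force: [-60.5, 12.1, 49.0]
grip_width: 0.0003
grip_force: 31.1
```

Hard stop felt: the force went from 9 N to 60 N with no advance. I back off and lift to look.

>>> carry_out([
  [1,[0,-6,0],[0,0,0]],
  [1,[0,-20,0],[0,0,0]],
  [1,[0,-30,0],[0,0,0]],
  [0,[0,0,-60],[0,0,0]],
  [0,[0,0,-50],[0,0,0]],
  [0,[0,20,-20],[0,0,0]],
  [0,[0,0,0],[0,0,0]],
])

```text
time_s: 6.22
ee_pos: [0.4457, 0.1251, 0.1625]
eef_rot: [3.139, -0.001, 1.38]
force: [0.4, 0.3, -0.3]
grip_width: 0.0372
grip_force: 0.0
```

Run:
```python
from h import *
import cv2
for c in ["wrist","side","scene"]:
  d=ctrl.camera(c); cv2.imwrite(f"pics/{c}2.png",d["img"])
  for t in ["tray_grip","bed_front","near_corner","far_corner","tray","stop","bed_rear"]:
    print(c,t,[(np.round(x["at"],3).tolist(),round(x["score"],2)) for x in ctrl.place_of(t,c)[:1]])
```

```text
wrist tray_grip [([0.519, 0.153, 0.077], 0.85)]
wrist bed_front [([0.489, 0.114, 0.033], 0.56)]
wrist near_corner [([0.507, 0.162, 0.04], 0.84)]
wrist far_corner [([0.618, 0.042, 0.044], 0.96)]
wrist tray [([0.569, 0.106, 0.042], 0.88)]
wrist stop [([0.643, 0.087, 0.011], 0.72)]
wrist bed_rear []
side tray_grip [([0.515, 0.158, 0.074], 0.58)]
side bed_front [([0.486, 0.121, 0.033], 0.76)]
side near_corner [([0.508, 0.159, 0.042], 0.82)]
side far_corner [([0.616, 0.04, 0.04], 0.57)]
side tray [([0.562, 0.103, 0.04], 0.78)]
side stop [([0.642, 0.084, 0.007], 0.58)]
side bed_rear [([0.646, 0.083, 0.009], 0.69)]
scene tray_grip [([0.51, 0.156, 0.073], 0.87)]
scene bed_front [([0.487, 0.114, 0.037], 0.66)]
scene near_corner [([0.508, 0.159, 0.045], 0.6)]
scene far_corner [([0.617, 0.044, 0.044], 0.79)]
scene tray [([0.567, 0.102, 0.04], 0.71)]
scene stop [([0.644, 0.086, 0.008], 0.52)]
scene bed_rear [([0.646, 0.087, 0.009], 0.74)]
```

View pics/wrist2.png

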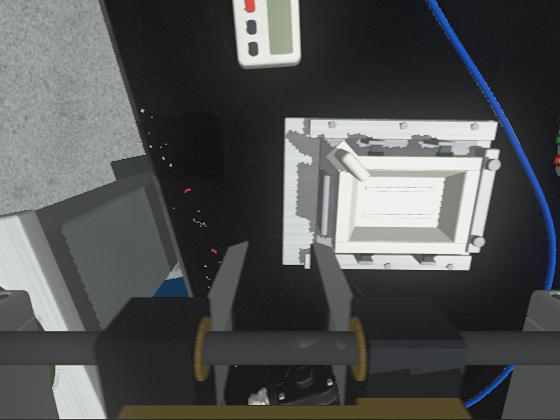

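The wrist picture shows the bed's rear edge touching the stop at (490,200) and the fin at (347,163), running diagonally. The networks put the grip at about (0.5135, 0.155, 0.074).

```bash
python3 -c "
from h import *
to([.5135,.155,.105],.595)"
```

```text
t 7.425 turn [ 0.     0.    -0.785] shift before turn [42.3 61.9 56.5] after turn [-13.8  73.6  56.5]
```

>>> carry_out([
  [0,[0,0,0],[0,0,-0.157]],
  [0,[0,0,0],[0,0,-0.157]],
  [0,[0,0,0],[0,0,-0.157]],
  [0,[0,0,0],[0,0,-0.157]],
  [0,[0,0,0],[0,0,-0.157]],
  [0,[-7,37,0],[0,0,0]],
  [0,[-7,37,0],[0,0,0]],
  [0,[0,0,28],[0,0,0]],
  [0,[0,0,28],[0,0,0]],
  [0,[0,0,0],[0,0,0]],
])

```text
time_s: 8.68
ee_pos: [0.513, 0.1548, 0.1039]
eef_rot: [-3.138, -0.001, 2.166]
force: [0.3, -0.0, 0.4]
grip_width: 0.094
grip_force: 0.0
```

Run:
```python
from h import *
import cv2
c="wrist"
d=ctrl.camera(c); cv2.imwrite(f"pics/{c}3.png",d["img"])
for t in ["tray_grip","near_corner","far_corner"]:
    print(c,t,[(np.round(x["at"],3).tolist(),round(x["score"],2)) for x in ctrl.place_of(t,c)[:1]])
to([.5135,.155,.057],.595)
```

```text
wrist tray_grip [([0.517, 0.153, 0.076], 0.72)]
wrist near_corner [([0.515, 0.162, 0.041], 0.73)]
wrist far_corner [([0.617, 0.041, 0.041], 0.71)]
t 8.875 turn [ 0.002  0.001 -0.   ] shift before turn [ 0.5 -1.  49.8] after turn [ 0.4 -0.9 49.8]
```

View pics/wrist3.png

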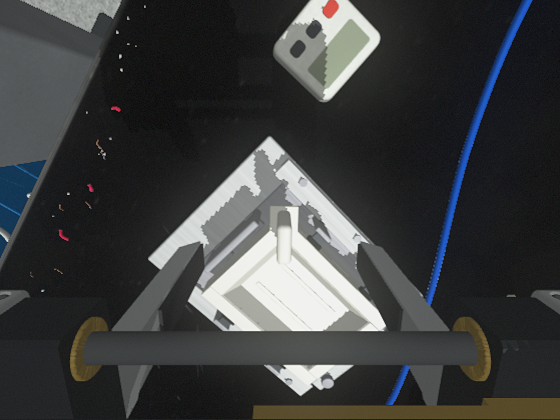

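The fin at (285,235) stands between the fingers, whose midline is at column 281, and it is aligned with them. I go down and grip.

>>> carry_out([
  [0,[0,1.5,23],[0,0,0]],
  [0,[0,0,16],[0,0,0]],
  [0,[0,0,7],[0,0,0]],
  [1,[0,0,0],[0,0,0]],
  [1,[0,0,0],[0,0,0]],
  [1,[0,0,0],[0,0,0]],
  [1,[0,0,0],[0,0,0]],
  [1,[0,0,0],[0,0,0]],
  [1,[0,0,0],[0,0,0]],
], squeeze=35)

```text
time_s: 10.0
ee_pos: [0.5151, 0.1559, 0.0595]
eef_rot: [3.142, 0.0, 2.166]
force: [0.1, -0.6, 0.3]
grip_width: 0.0376
grip_force: 0.0
```

>>> carry_out([
  [1,[0,0,0],[0,0,0]],
  [1,[0,0,0],[0,0,0]],
  [1,[0,0,0],[0,0,0]],
  [1,[0,0,0],[0,0,0]],
  [1,[0,0,0],[0,0,0]],
])

```text
time_s: 10.62
ee_pos: [0.5151, 0.1559, 0.0594]
eef_rot: [-3.141, -0.0, 2.166]
force: [-2.1, 0.2, 0.9]
grip_width: 0.0098
grip_force: 35.0
```

The fin is held. Now I peel, turning about the far corner: in the tool frame that is +wy with an upward shift of 0.1515 m per rad.

>>> carry_out([
  [1,[-0.3,0,-3],[0,0.02,0]],
  [1,[-0.3,0,-3],[0,0.02,0]],
  [1,[-0.3,0,-3],[0,0.02,0]],
  [1,[-0.3,0,-3],[0,0.02,0]],
  [1,[-0.3,0,-3],[0,0.02,0]],
  [1,[-0.3,0,-3],[0,0.02,0]],
])

```text
time_s: 11.38
ee_pos: [0.5169, 0.1538, 0.0778]
eef_rot: [3.141, -0.121, 2.166]
force: [0.7, 0.1, -0.4]
grip_width: 0.01
grip_force: 35.0
```

Run:
```python
from h import *
import cv2
for c in ["side","scene"]:
  d=ctrl.camera(c); cv2.imwrite(f"pics/{c}4.png",d["img"])
  for t in ["near_corner","far_corner","bed_rear","stop"]:
    print(c,t,[(np.round(x["at"],3).tolist(),round(x["score"],2)) for x in ctrl.place_of(t,c)[:1]])
  if c=="side": cv2.imwrite("pics/s4c.png",cv2.resize(d["img"][210:320,200:380],None,fx=4,fy=4))
```

```text
side near_corner [([0.51, 0.16, 0.062], 0.63)]
side far_corner [([0.618, 0.042, 0.04], 0.66)]
side bed_rear [([0.64, 0.087, 0.01], 0.72)]
side stop [([0.64, 0.085, 0.002], 0.57)]
scene near_corner [([0.507, 0.158, 0.064], 0.89)]
scene far_corner [([0.617, 0.043, 0.048], 0.65)]
scene bed_rear [([0.647, 0.09, 0.007], 0.65)]
scene stop [([0.644, 0.089, 0.008], 0.4)]
```

View pics/s4c.png

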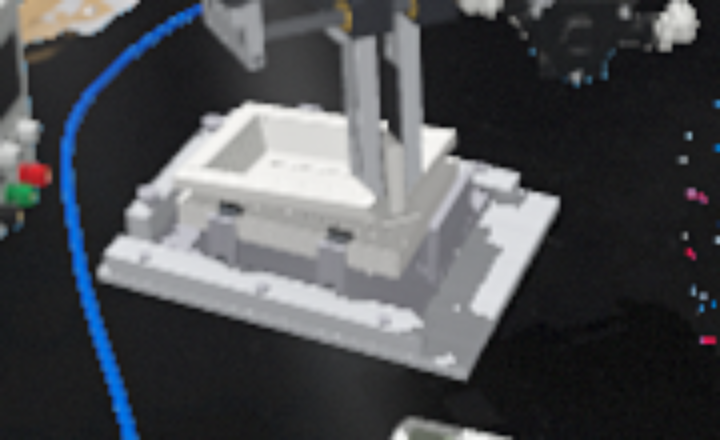

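The crop shows the near corner at (400,200) raised about 20 mm, with the far end still low in the nest at (200,185). The network positions agree. I peel a little further, then lift.

>>> carry_out([
  [1,[-0.3,0,-3],[0,0.02,0]],
  [1,[-0.3,0,-3],[0,0.02,0]],
  [1,[0.6,0,-4],[0,0,0]],
  [1,[0.6,0,-4],[0,0,0]],
  [1,[0.6,0,-4],[0,0,0]],
  [1,[1.2,0,-8],[0,0,0]],
  [1,[2,0,-15],[0,0,0]],
  [1,[4,0,-25],[0,0,0]],
  [1,[6,0,-40],[0,0,0]],
  [1,[6,0,-40],[0,0,0]],
])

```text
time_s: 13.12
ee_pos: [0.5181, 0.1512, 0.227]
eef_rot: [3.141, -0.16, 2.166]
force: [-1.1, 0.3, -1.2]
grip_width: 0.0095
grip_force: 35.0
```

Run:
```python
from h import *
import cv2
for c in ["side","scene"]:
  d=ctrl.camera(c); cv2.imwrite(f"pics/{c}5.png",d["img"])
  for t in ["tray","near_corner","far_corner","bed_rear","stop","tray_grip"]:
    print(c,t,[(np.round(x["at"],3).tolist(),round(x["score"],2)) for x in ctrl.place_of(t,c)[:1]])
  if c=="side": cv2.imwrite("pics/s5c.png",cv2.resize(d["img"][130:330,200:400],None,fx=3,fy=3))
o=ctrl.get_obs();print(o["ee_pos"],o["eef_rot"],o["qpos"])
```

```text
side tray [([0.566, 0.101, 0.197], 0.88)]
side near_corner [([0.644, 0.088, 0.011], 0.67)]
side far_corner [([0.615, 0.038, 0.182], 0.64)]
side bed_rear [([0.644, 0.088, 0.01], 0.89)]
side stop [([0.641, 0.084, 0.006], 0.54)]
side tray_grip [([0.52, 0.152, 0.242], 0.58)]
scene tray [([0.566, 0.102, 0.196], 0.95)]
scene near_corner [([0.512, 0.156, 0.211], 0.88)]
scene far_corner [([0.618, 0.042, 0.182], 0.59)]
scene bed_rear [([0.644, 0.091, 0.01], 0.59)]
scene stop [([0.641, 0.09, 0.008], 0.52)]
scene tray_grip [([0.514, 0.149, 0.238], 0.71)]
[0.5182422  0.15121559 0.22451317] [-3.14118243 -0.16021771  2.16574761] [ 0.14376604  0.29875798  1.48586183  0.14535112  1.42918158 -0.47697478]
```

View pics/s5c.png

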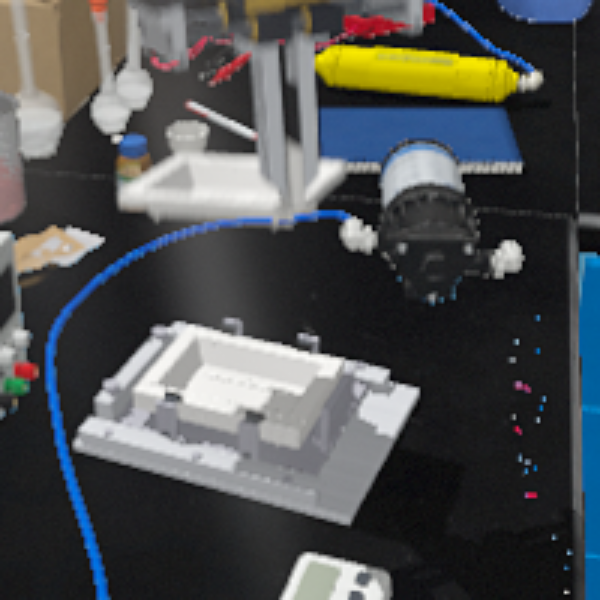

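The crop shows the tray free in the fingers at (230,185) and the bed still against its stop. I level the tray, raise it and yaw it.

>>> carry_out([
  [1,[0,0,-15],[0,-0.08,0]],
  [1,[0,0,-15],[0,-0.08,0]],
  [1,[0,0,0],[0,0,0.15]],
  [1,[0,0,0],[0,0,0.15]],
  [1,[0,0,0],[0,0,0.15]],
  [1,[0,0,0],[0,0,0.15]],
  [1,[0,0,0],[0,0,0.15]],
  [1,[0,0,0],[0,0,0.15]],
  [1,[0,0,0],[0,0,0]],
])

```text
time_s: 14.95
ee_pos: [0.5203, 0.1482, 0.2544]
eef_rot: [-3.141, 0.0, 1.267]
force: [0.3, 0.5, -0.8]
grip_width: 0.0098
grip_force: 35.0
```

```bash
python3 -c "
from h import *
to([.49,-.358,.25],-.305)"
```

```text
t 14.95 turn [-0.     0.     0.001] shift before turn [-492.1  122.7    4.4] after turn [-492.   123.1    4.4]
```

>>> carry_out([
  [1,[-20,5,0],[0,0,0]],
  [1,[-36,9,0],[0,0,0]],
  [1,[-36,9,0],[0,0,0]],
  [1,[-36,9,0],[0,0,0]],
  [1,[-36,9,0],[0,0,0]],
  [1,[-36,9,0],[0,0,0]],
  [1,[-36,9,0],[0,0,0]],
  [1,[-36,9,0],[0,0,0]],
  [1,[-36,9,0],[0,0,0]],
])

```text
time_s: 16.08
ee_pos: [0.5005, -0.1708, 0.2546]
eef_rot: [3.142, 0.0, 1.268]
force: [-0.1, -0.1, -0.6]
grip_width: 0.0097
grip_force: 35.0
```

>>> carry_out([
  [1,[-36,9,0],[0,0,0]],
  [1,[-36,9,0],[0,0,0]],
  [1,[-36,9,0],[0,0,0]],
  [1,[-36,9,0],[0,0,0]],
  [1,[-25,6,0],[0,0,0]],
  [1,[-15,4,0],[0,0,0]],
  [1,[0,0,0],[0,0,0]],
  [1,[0,0,0],[0,0,0]],
])

```text
time_s: 17.08
ee_pos: [0.49, -0.3573, 0.2546]
eef_rot: [3.142, -0.0, 1.267]
force: [0.3, 0.4, -0.4]
grip_width: 0.0096
grip_force: 35.0
```

Run:
```python
from h import *
import cv2
for c in ["side","scene"]:
  d=ctrl.camera(c)
  for t in ["tray","near_corner","far_corner","notebook","bed_rear","stop"]:
    print(c,t,[(np.round(x["at"],3).tolist(),round(x["score"],2)) for x in ctrl.place_of(t,c)[:1]])
  if c=="scene": cv2.imwrite("pics/sc6.png",d["img"])
to([.49,-.358,.25],-.305)
```

```text
side tray [([0.478, -0.431, 0.233], 0.85)]
side near_corner [([0.491, -0.353, 0.235], 0.86)]
side far_corner [([0.468, -0.512, 0.236], 0.57)]
side notebook [([0.477, -0.432, -0.002], 0.79)]
side bed_rear [([0.643, 0.085, 0.009], 0.71)]
side stop [([0.642, 0.084, 0.004], 0.52)]
scene tray [([0.483, -0.43, 0.236], 0.98)]
scene near_corner [([0.491, -0.353, 0.241], 0.78)]
scene far_corner [([0.467, -0.51, 0.239], 0.77)]
scene notebook [([0.483, -0.43, 0.001], 0.95)]
scene bed_rear [([0.642, 0.09, 0.011], 0.84)]
scene stop [([0.642, 0.088, 0.008], 0.67)]
t 17.775 turn [-0. -0. -0.] shift before turn [0.  0.1 4.5] after turn [0.  0.1 4.5]
```

View pics/sc6.png

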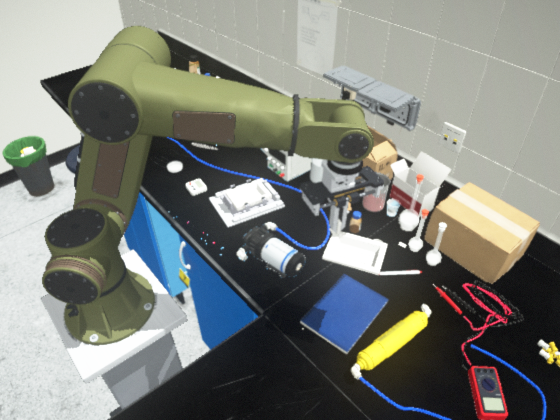

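The picture shows the tray level in the gripper at (355,252). By position it is over the notebook at (345,312), and the bed is at its stop. I lower it a little, to about two hand's breadths, and hand in.

>>> carry_out([
  [1,[0,0,15],[0,0,0]],
  [1,[0,0,20],[0,0,0]],
  [1,[0,0,15],[0,0,0]],
  [1,[0,0,0],[0,0,0]],
  [1,[0,0,0],[0,0,0]],
  [1,[0,0,0],[0,0,0]],
  [1,[0,0,0],[0,0,0]],
])

```text
time_s: 18.65
ee_pos: [0.49, -0.3581, 0.205]
eef_rot: [3.141, 0.0, 1.266]
force: [0.7, -0.3, -0.9]
grip_width: 0.0099
grip_force: 35.0
```

```bash
python3 -c "
from station import ctrl
o=ctrl.get_obs();print(o['ee_pos'],o['grip_force'],abs(o['joint_vel']).max())
print(ctrl.hand_in())"
```

```text
[ 0.49000019 -0.35808909  0.20496393] 34.99614894390106 0.002080279316210976
the job is handed in; nothing more can be done
None
```

I handed the job in at about 19 s, with no verdict shown: the bed is against its stop, and the tray, peeled grip corner first, is held still and level about 0.19 m up, centred over the notebook to within a few millimetres.

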